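# Put the cooling-tray stirrer in gear

## Robot

A 6-joint arm with a two-finger parallel gripper is mounted at the origin on the work surface. World frame = base frame: x ahead of the robot, y to its left, z up, the work surface at z = 0. Lengths are in mm, angles in degrees, forces in N, time in s.
With the tool pointing down it reaches from about 300 to 850 mm from the base axis. Payload 4.2 kg.
Tool frame: the origin (TCP) lies midway between the tips of the shut fingers; the grasp point (between the pads) lies 19 mm behind it (env.grip_depth is the distance from the TCP to the grasp point, in mm); z points along the fingers, y is the line along which they close (so a half turn about z gives the same grasp; the last joint's range is limited). The gripper opens to 91 mm and grips with 3 to 60 N. Pads are 32 mm wide; open, the fingers measure 118 mm over their backs; the gripper's body (76 mm by 178 mm) begins 60 mm behind the grasp point.
Start: joints at [62.395, 18.312, 89.639, -0, 72.044, -1.146], TCP at [256.202, 514.785, 213.976] pointing down, gripper open.
Joint ranges: [-177.97, 177.97], [-48.28, 115.42], [12.27, 149.76], [-77.06, 257.06], [2.81, 150.46], [-146.56, 146.56]. Speed limits (degrees/s): [147.25, 147.25, 180, 180, 180, 180].

## Interface

Orientations are given as [roll, pitch, yaw] about the fixed x, y, z axes, in that order (R = Rz(yaw) Ry(pitch) Rx(roll)).
In Python, from workcell import env, eyes gives the robot as it stands.
- The arm moves only by the tool send_rows, never from a script. Its argument "motion" is a list of rows, each a list of 7 numbers: the shift along the world's x, y, z normalised to -1 to 1, where 1 is 0.5 m, then the turn, a rotation vector about the world's x, y, z normalised to -1 to 1, where 1 is 60 degrees, then the opening, from -1 (shut) to 1 (fully open). A call has 1 to 20 rows; each row is the pose to reach, as a shift and turn from the pose commanded when the call began; what a row does not reach only later rows make up. A row lasts 1/8 s, in which the tool goes at most 62.5 mm and 10.7 degrees, less where a joint would pass 70% of its speed; a pose out of reach is approached as far as the arm can. A call with a number of a shift or a turn outside -1 to 1 is refused whole. A call with a gripper value outside its range is refused whole. The fingers move at their own pace and stop on an object; "squeeze" is the grip in N (left out, the last holds). Time passes only in rows, so rows that repeat a pose let the fingers close. It gives the time, the measured TCP pose, the force, the opening and the grip force at its end, in the units of the state.
- env.state(): the state, without advancing time (a new reading comes with each control period).
- eyes.grab_frame(name): name is "side" or "top"; returns a dict with "pixels" (384x512x3 uint8, red, green, blue), "depth" (384x512 float32, mm along the optical axis (not along the pixel's ray), 0 where there is no reading), "fx", "fy", "cx", "cy" (pixels), "R" (3x3) and "t" (3): a world point X has camera coordinates R X + t. Camera axes: x right, y down, z forward; pixel columns grow to the right and rows downward; lengths in mm; the calibration is good to about 2 mm. A picture is of the moment at which its call begins.
- env.job_done(): hands the job in; it is judged then, once.
The state is a dict: "time_s": time; "qpos": joint angles; "qvel": joint speeds; "effort": joint torques, N m; "ee_pos": TCP position; "ee_rot": TCP orientation; "force": force on the tool from outside, world axes, zero at the start; "torque": the same for the moment, N m; "gripper_width": finger opening in mm; "gripper_force": force on a finger pad.
Only numpy, scipy, OpenCV 4.12 (cv2) and the standard library are available. Lean on these libraries where they do the work, as an engineer would, in place of code of your own. Each camera call takes 0.05 s, during which the arm holds its last target. There are 200 camera calls.

## Task

Put the bean cooler's stirrer in gear: ease the black selector knob beside the tray gently down until you feel the clutch dogs meet tip to tip and leave it lightly loaded, rock the stirrer to and fro by the fin on its hub until the dogs drop into mesh and it will turn no further, then press the knob fully home. Never force the clutch, neither with the knob nor by wrenching the stirrer against it, and do not disturb the other things on the bench.

Things in the scene. Friction and masses are not known exactly. Their poses are not given: they have to be found in the camera images.
- cooler: bean cooler, fixed to the bench: a round steel sieve tray on four legs, with a stirrer in its middle and beside it a push-knob that puts the stirrer in gear. Origin on the bench under the tray's centre, z up. The selector rod stands 160 mm from the tray's axis along this body's +y. Place and turn vary.
- rim_centre (a point): centre of the tray's rim, 195 mm above the bench. The tray is 260 mm across (271 mm over its brass band) and 57 mm deep inside.
- hub_fin (a point): in the upright steel fin on the stirrer's hub, the hand-hold of the stirrer; on the turning axis, 193 mm above the bench. The fin is 60 mm long (own x), 12 mm thick (own y), 170 to 206 mm above the bench. Below it: a hub 40 mm across and two arms in line with the fin, 156 mm above the bench, 118 mm long. Turns with the stirrer.
- stirrer (a joint): turn of the stirrer about its upright axis, rad, counter-clockwise from above positive. Out of gear it turns freely either way with a light drag (0.04 N m, up to 0.2 while the dogs rub). In gear, or with the dogs just dropped in, it has about 0.15 rad of play and then stops dead against the dogs: 0.35 N m is plenty to feel it.
- knob_top (a point): centre of the flat top of the selector knob: a black mushroom knob 38 mm across on an upright 10 mm steel rod. Top 246 to 250 mm above the bench at the start (out of gear), 232 mm when fully home (in gear). The rod is guided: a push straight down on the top moves it. Goes down with the knob.
- selector (a joint): how far the knob is pressed down, m: 0 to 0.004 at the start, 0.018 home on its stop. Friction holds it where it is left; about 6.5 N moves it. If the dogs meet tip to tip (at 0.008) the push steps up to 9 N and a spring in the selector yields for 5 mm more, to 13 N; then it is solid. Left about half-way in that stretch, the spring keeps the dogs pressed and drops them into a gap.
- dog_ring: upper half of the dog clutch, under the tray: a steel ring 68 mm across with six square dogs (12 mm high, 9.5 mm wide) pointing down, turned by the stirrer and pushed down by the selector's fork. Origin on the axis at the tips of its dogs: 73 mm above the bench with the knob right up, 65 mm when tip to tip, 55 mm fully in gear.
- drive_gear: gearmotor under the tray (grey gearbox 85 x 75 x 36 mm; origin on the axis under it, 8 mm above the bench), topped by the lower clutch half: six dogs pointing up, tips 65 mm above the bench. It stands still at an unknown angle; the dogs at first face tip to tip. Gaps come every 60 degrees of stirrer turn, so one lies within 30 degrees one way or the other.
- cupping_bowl: bystander: white china bowl, 86 mm across, 60 mm high, standing near the selector knob; origin at its underside
- spanner: bystander: steel open-ended spanner lying flat beside the cooler
- bean_jar: bystander: amber glass jar with a dark cap, 80 mm across, 130 mm high; origin at its underside
- bean_brush: bystander: hand brush lying on the bench
- sample_scoop: bystander: square steel scoop, 75 x 55 x 30 mm, with a round handle; origin at its underside
- timer: bystander: flat white kitchen timer, 65 x 65 x 22 mm; origin at its underside
- sample_tin: bystander: steel tin, 72 mm across, 95 mm high; origin at its underside

How it is judged:
By the outcome, as a careful person would: the job done as asked, in the order asked, and still so for the second after the job is handed in, with the robot touching nothing.
It also fails if it takes over 72 s, if anything falls off the work surface, if the arm or the gripper's body presses on something with over 40 N, if the wrist force passes 120 N, or if a joint passes its speed limit or range.

## Working session

There is one attempt and no reset: what is moved stays moved. The work goes in short steps, Python scripts to look and compute and a tool call to move; the robot and the scene stay as the last step left them, time stands still between calls to the robot, and variables do not carry over. Pictures are saved under pics/ and viewed, at most 10 in all, crops included, and the job is handed in when it is done.

Besides the shell and the picture viewer there is one more tool, called as name(argument=value, ...), one argument or row to a line, values as JSON. send_rows: Moves the arm, as the interface text tells. Its arguments: {"type":"object","properties":{"motion":{"type":"array"},"squeeze":{"type":"number"}},"required":["motion"]}

```bash
ls; mkdir -p pics; python3 - <<'E'
from workcell import env, eyes
import cv2, numpy as np, pickle
print(env.state())
for n in ("side","top"):
    f=eyes.grab_frame(n); pickle.dump(f,open(f"{n}0.pkl","wb"))
    cv2.imwrite(f"pics/{n}0.png",f["pixels"][:,:,::-1])
    print(n,f["fx"],f["cx"],f["cy"],f["R"],f["t"], -f["R"].T@f["t"])
E
```

```text
pics
{'time_s': 0.0, 'qpos': array([ 6.23949276e+01,  1.83536922e+01,  8.97073732e+01, -1.70028005e-03,
        7.20425720e+01, -1.14652340e+00]), 'qvel': array([-0.02576947,  0.00795685, -0.16501806,  0.09629322,  0.01117959,
        0.04174932]), 'effort': array([-1.17274503e-03, -4.12460947e+01, -2.31975996e+01,  7.26112607e-02,
        4.57496429e-02, -1.34674374e-04]), 'ee_pos': array([255.97069279, 514.31870897, 213.09315906]), 'ee_rot': array([-1.79896351e+02, -4.57529035e-04,  1.53541976e+02]), 'force': array([-0.24490953, -0.52022853,  0.10657421]), 'torque': array([0.00547553, 0.00553558, 0.02632056]), 'gripper_force': 0.0, 'gripper_width': 90.96205704647552}
side 349.0895527820767 249.0640891845304 201.2118661438972 [[ 0.22606539  0.97411043 -0.00182132]
 [ 0.90768403 -0.21132746 -0.3625609 ]
 [-0.35355925  0.08030929 -0.9319583 ]] [-119.15411806 -436.44868223 1392.49996484] [ 915.42536082  -87.99500746 1139.29565767]
top 416.1502366334206 253.0788150346344 192.11177715205534 [[-0.01955924 -0.99974433 -0.01134537]
 [-0.99520834  0.02055531 -0.09559205]
 [ 0.09580082  0.0094213  -0.99535594]] [  35.54026666  540.49175892 1707.29126857] [ 375.03713927    8.33630348 1751.43243602]
```

View pics/side0.png

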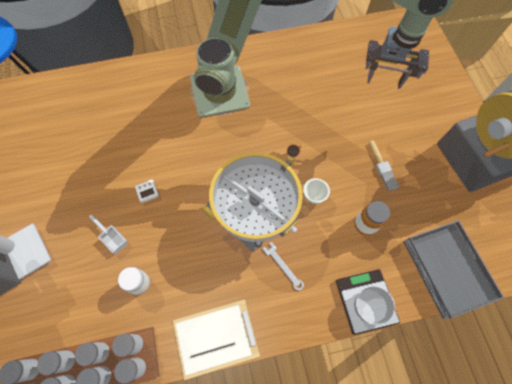

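View pics/top0.png

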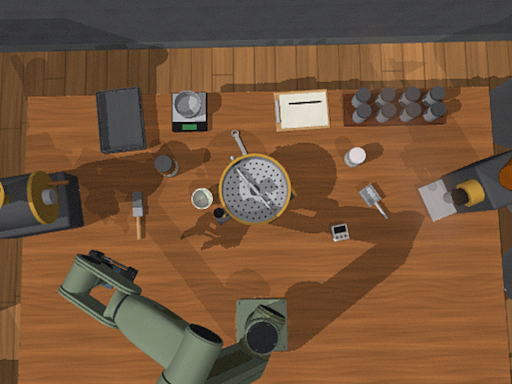

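The tray is centred at about (256,197) in the side view and (255,188) in the top view. The knob is at (293,150) and (220,214), and the bowl at (316,190) and (202,198). The stirrer runs diagonally across the tray.

```bash
cat > h.py <<'E'
import numpy as np, cv2, pickle
def cloud(f):
    d=f["depth"]; v,u=np.indices(d.shape)
    P=np.stack([(u-f["cx"])/f["fx"]*d,(v-f["cy"])/f["fy"]*d,d],-1)
    W=(P-f["t"])@f["R"]; W[d<=0]=np.nan
    return W
def proj(f,X):
    c=f["R"]@np.asarray(X,float)+f["t"]; return f["fx"]*c[0]/c[2]+f["cx"], f["fy"]*c[1]/c[2]+f["cy"]
E
python3 - <<'E'
from h import *
for n in ("side","top"):
    f=pickle.load(open(n+"0.pkl","rb")); W=cloud(f); px=f["pixels"].astype(int)
    hsv=cv2.cvtColor(f["pixels"],cv2.COLOR_RGB2HSV)
    c0=W[197,256] if n=="side" else W[188,255]
    near=np.hypot(W[...,0]-c0[0],W[...,1]-c0[1])<230
    # rim
    m=near&(W[...,2]>182)&(W[...,2]<202)&(np.hypot(W[...,0]-c0[0],W[...,1]-c0[1])>110)&(hsv[...,1]>100)
    p=W[m]; A=np.c_[2*p[:,:2],np.ones(len(p))]
    for _ in range(3):
        s=np.linalg.lstsq(A,(p[:,:2]**2).sum(1),rcond=None)[0]; r=np.sqrt(s[2]+s[0]**2+s[1]**2)
        e=abs(np.hypot(*(p[:,:2]-s[:2]).T)-r); k=e<8; p=p[k];A=A[k]
    print(n,"rim",s[:2],r,len(p),np.median(p[:,2]))
    c=s[:2]
    R=np.hypot(W[...,0]-c[0],W[...,1]-c[1])
    m=(R<34)&(W[...,2]>196)&(W[...,2]<215); p=W[m]
    print("fin",len(p),p.mean(0) if len(p) else 0)
    if len(p)>4:
        u,sv,vt=np.linalg.svd(p[:,:2]-p[:,:2].mean(0),full_matrices=False); print("finang",np.degrees(np.arctan2(vt[0,1],vt[0,0])),sv)
    m=(R<112)&(W[...,2]>149)&(W[...,2]<165)&(R>45); p=W[m]
    if len(p)>4:
        u,sv,vt=np.linalg.svd(p[:,:2]-c,full_matrices=False); print("armang",np.degrees(np.arctan2(vt[0,1],vt[0,0])),sv,len(p))
    m=(R>138)&(R<185)&(W[...,2]>225)&(W[...,2]<265); p=W[m]
    print("knob",len(p),p.mean(0),np.median(p[:,2]), p.min(0),p.max(0)); kk=p.mean(0)[:2]-c; print(np.hypot(*kk),np.degrees(np.arctan2(*kk[::-1])))
    m=(R>138)&(R<280)&(W[...,2]>20)&(W[...,2]<225)&near; 
    uv=np.argwhere(m); 
    img=f["pixels"]; x,y=(256,190); crop=img[y-75:y+75,x-100:x+100][:,:,::-1]
    cv2.imwrite(f"pics/{n}c.png",cv2.resize(crop,(800,600),interpolation=cv2.INTER_CUBIC))
    m=(R>138)&(R<280)&(W[...,2]>50)&(W[...,2]<70)&(hsv[...,1]<60)&(hsv[...,2]>120); print("bowl",m.sum(),W[m].min(0),W[m].max(0))
E
```

```text
side rim [539.00844478  16.89075793] 130.5899316946042 911 197.80282265421556
fin 92 [540.84750154  17.5169143  204.56859647]
finang 38.289240168904804 [165.63269934  33.69222157]
armang 39.43646098798088 [1067.83068033   46.45405162] 171
knob 130 [453.13594686 148.72697346 249.08628974] 249.95124673794325 [433.57685555 131.67505314 237.72890183] [468.89939675 167.05451941 255.76009173]
157.33681585026932 123.07850833712936
bowl 149 [476.25636771 192.51847336  50.47472833] [560.84464782 275.68869381  65.57569355]
top rim [536.02454464  16.99148778] 130.47927398437986 557 196.79731875951
fin 52 [534.93720033  16.23775792 204.89331604]
finang -141.14074359383747 [122.52188343  24.91408891]
armang -139.55503028664492 [805.24447284 159.68296028] 103
knob 83 [446.72475598 148.88735411 249.03167898] 249.20494551272006 [428.34729323 132.79002262 239.74244795] [465.05609403 165.82054727 257.4942166 ]
159.28267894423905 124.09987302100754
bowl 71 [476.77804999 192.41937408  50.2166743 ] [555.33804338 274.50630971  69.50982954]
```

View pics/sidec.png

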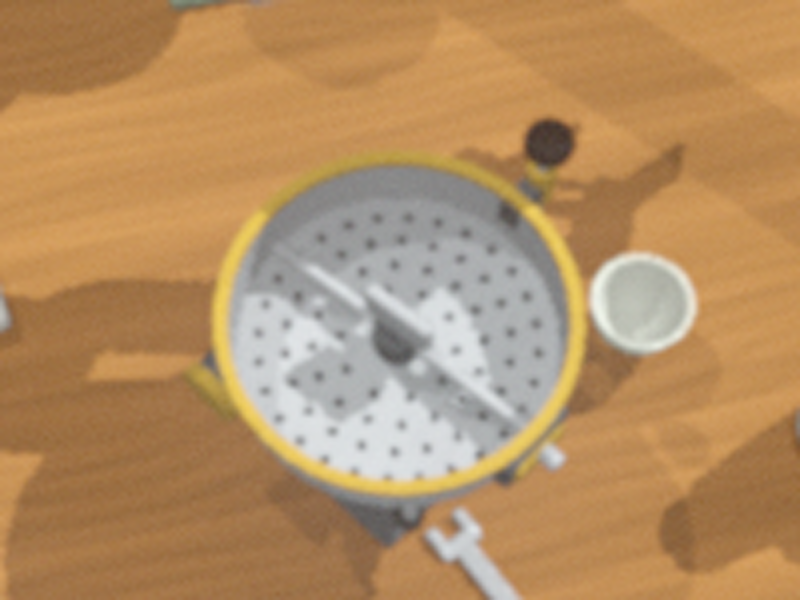

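Fused estimates:
- Tray axis: about (537, 17).
- Fin: at about 39°.
- Knob: about (449.5, 149.5), with its top at about 249.

I'll go above the knob with the fingers shut, turning part of the way toward the fin yaw.

send_rows(
  motion=[
    [0,0,0.15,0,0,0,-1],
    [0.1,-0.18,0.15,0,0,-0.17,-1],
    [0.2,-0.36,0.15,0,0,-0.34,-1],
    [0.3,-0.54,0.15,0,0,-0.5,-1],
    [0.386,-0.73,0.15,0,0,-0.7,-1],
    [0.386,-0.73,0.15,0,0,-0.85,-1],
    [0.386,-0.73,0.15,0,0,-1,-1],
    [0.386,-0.73,0.15,0,0,-1,-1],
    [0.386,-0.73,0.15,0,0,-1,-1],
    [0.386,-0.73,0.1,0,0,-1,-1],
    [0.386,-0.73,0.1,0,0,-1,-1],
    [0.386,-0.73,0.1,0,0,-1,-1],
  ],
  squeeze=10,
)

```text
time_s: 1.6
ee_pos: [449.1, 150.6, 264.5]
ee_rot: [180.0, -0.0, 93.6]
force: [0.2, 0.4, 0.4]
gripper_width: 0.6
gripper_force: 0.0
```

send_rows(
  motion=[
    [0,-0.002,-0.01,0,0,0,-1],
    [0,-0.002,-0.018,0,0,0,-1],
    [0,-0.002,-0.022,0,0,0,-1],
    [0,-0.002,-0.024,0,0,0,-1],
    [0,-0.002,-0.026,0,0,0,-1],
    [0,-0.002,-0.028,0,0,0,-1],
    [0,-0.002,-0.03,0,0,0,-1],
    [0,-0.002,-0.03,0,0,0,-1],
  ],
)

```text
time_s: 2.6
ee_pos: [449.3, 148.8, 249.9]
ee_rot: [179.9, -0.0, 93.5]
force: [-0.8, -0.2, 5.4]
gripper_width: 0.3
gripper_force: 2.5
```

```bash
python3 - <<'E'
from workcell import env
s=env.state(); print(s["ee_pos"],s["force"],s["torque"])
E
```

```text
[449.27747425 148.79852409 249.88715818] [-0.83305886 -0.16402865  5.40556926] [-0.17053964  0.2731284  -0.04905513]
```

send_rows(
  motion=[
    [0,0,-0.002,0,0,0,-1],
    [0,0,-0.004,0,0,0,-1],
    [0,0,-0.006,0,0,0,-1],
    [0,0,-0.006,0,0,0,-1],
  ],
)

```text
time_s: 3.1
ee_pos: [449.3, 148.8, 247.0]
ee_rot: [179.9, -0.0, 93.5]
force: [-2.0, -1.2, 6.2]
gripper_width: 0.5
gripper_force: 3.0
```

send_rows(
  motion=[
    [0,0,-0.002,0,0,0,-1],
    [0,0,-0.004,0,0,0,-1],
    [0,0,-0.004,0,0,0,-1],
  ],
)

```text
time_s: 3.48
ee_pos: [449.3, 148.8, 245.1]
ee_rot: [179.9, -0.0, 93.5]
force: [-2.7, -0.3, 6.1]
gripper_width: 0.9
gripper_force: 3.1
```

send_rows(
  motion=[
    [0,0,-0.002,0,0,0,-1],
    [0,0,-0.004,0,0,0,-1],
    [0,0,-0.004,0,0,0,-1],
  ],
)

```text
time_s: 3.85
ee_pos: [449.3, 148.8, 243.1]
ee_rot: [179.9, -0.0, 93.5]
force: [-1.9, -0.6, 5.8]
gripper_width: 0.3
gripper_force: 3.1
```

send_rows(
  motion=[
    [0,0,-0.002,0,0,0,-1],
    [0,0,-0.002,0,0,0,-1],
  ],
)

```text
time_s: 4.1
ee_pos: [449.3, 148.8, 242.2]
ee_rot: [179.9, -0.0, 93.5]
force: [-1.8, -0.7, 6.6]
gripper_width: 0.5
gripper_force: 3.3
```

send_rows(
  motion=[
    [0,0,-0.002,0,0,0,-1],
    [0,0,-0.002,0,0,0,-1],
  ],
)

```text
time_s: 4.35
ee_pos: [449.3, 148.8, 241.6]
ee_rot: [179.9, -0.0, 93.5]
force: [-3.5, -1.5, 8.8]
gripper_width: 0.6
gripper_force: 4.5
```

The force has stepped from about 6 N to 8.8 N, so the dogs are tip to tip. Now into the middle of the spring stretch, about 11 N.

send_rows(
  motion=[
    [0,0,-0.002,0,0,0,-1],
    [0,0,-0.002,0,0,0,-1],
  ],
)

```text
time_s: 4.6
ee_pos: [449.3, 148.8, 240.8]
ee_rot: [179.9, -0.0, 93.5]
force: [-3.2, -1.1, 9.8]
gripper_width: 0.5
gripper_force: 5.0
```

send_rows(
  motion=[
    [0,0,-0.002,0,0,0,-1],
    [0,0,-0.002,0,0,0,-1],
  ],
)

```text
time_s: 4.85
ee_pos: [449.3, 148.8, 239.9]
ee_rot: [179.9, -0.0, 93.5]
force: [-3.6, -1.2, 10.1]
gripper_width: 0.5
gripper_force: 5.4
```

send_rows(
  motion=[
    [0,0,-0.001,0,0,0,-1],
    [0,0,-0.001,0,0,0,-1],
  ],
)

```text
time_s: 5.1
ee_pos: [449.3, 148.8, 239.5]
ee_rot: [179.9, -0.0, 93.5]
force: [-3.7, -1.9, 11.2]
gripper_width: 0.7
gripper_force: 5.7
```

send_rows(
  motion=[
    [0,0,0.006,0,0,0,-1],
    [0,0,0.02,0,0,0,-1],
    [0,0,0.08,0,0,0,-1],
    [0.06,-0.09,0.1,0,0,-0.18,0],
    [0.12,-0.18,0.1,0,0,-0.36,0],
    [0.176,-0.264,0.1,0,0,-0.54,0],
    [0.176,-0.264,0.1,0,0,-0.72,0],
    [0.176,-0.264,0.1,0,0,-0.908,0],
    [0.176,-0.264,0.1,0,0,-0.908,0],
    [0.176,-0.264,0.1,0,0,-0.908,0],
    [0.176,-0.264,0.1,0,0,-0.908,0],
  ],
)

```text
time_s: 6.48
ee_pos: [537.1, 17.0, 287.5]
ee_rot: [180.0, 0.0, 39.2]
force: [-0.7, 0.7, -0.1]
gripper_width: 45.7
gripper_force: 0.0
```

```bash
python3 - <<'E'
from workcell import env,eyes
from h import *
s=env.state(); print(s["ee_pos"],s["ee_rot"],s["force"],s["qpos"],s["torque"])
for n in ("side","top"):
    f=eyes.grab_frame(n); W=cloud(f)
    R=np.hypot(W[...,0]-449.5,W[...,1]-149.5); m=(R<24)&(W[...,2]>225)&(W[...,2]<262); print(n,m.sum(),np.median(W[m],0) if m.sum() else 0)
    pickle.dump(f,open(n+"1.pkl","wb"))
    cv2.imwrite(f"pics/{n}1.png",cv2.resize(f["pixels"][115:265,156:356,::-1],(800,600)))
E
```

```text
[537.14599992  16.95993631 287.50156808] [1.79994211e+02 2.68555735e-03 3.91624685e+01] [-0.66168747  0.67691313 -0.05726195] [ 5.86185430e-01  1.27222196e+01  8.68802598e+01 -6.28846503e-03
  8.03960104e+01  5.14247658e+01] [-0.0662767   0.1306742  -0.02271331]
side 123 [454.87977805 149.52042284 239.03198246]
top 87 [446.84031903 148.3140025  237.7573754 ]
```

View pics/side1.png

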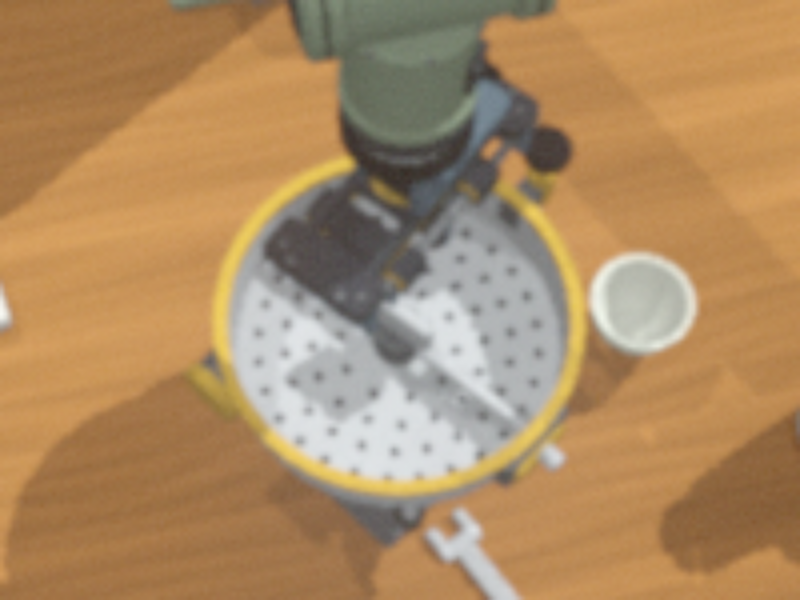

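The knob held at about 239 mm. In the picture the gripper stands over the fin at (395,310), aligned with it. Descending, then gripping lightly so the grip itself limits the torque.

send_rows(
  motion=[
    [0,0,-0.08,0,0,0,0],
    [0,0,-0.15,0,0,0,0],
    [0,0,-0.18,0,0,0,0],
    [0,0,-0.2,0,0,0,0],
    [0,0,-0.218,0,0,0,0],
    [0,0,-0.218,0,0,0,0],
    [0,0,-0.218,0,0,0,0],
  ],
)

```text
time_s: 7.45
ee_pos: [537.7, 16.8, 179.2]
ee_rot: [179.9, -0.1, 39.1]
force: [-0.5, 0.0, 0.0]
gripper_width: 45.5
gripper_force: 0.0
```

send_rows(
  motion=[
    [0,0,0,0,0,0,-0.5],
    [0,0,0,0,0,0,-0.65],
    [0,0,0,0,0,0,-0.72],
    [0,0,0,0,0,0,-0.8],
    [0,0,0,0,0,0,-0.8],
    [0,0,0,0,0,0,-0.8],
  ],
  squeeze=9,
)

```text
time_s: 8.2
ee_pos: [537.7, 16.2, 178.6]
ee_rot: [179.9, -0.0, 39.1]
force: [3.1, -3.5, -0.6]
gripper_width: 11.9
gripper_force: 9.0
```

```bash
cat > s.py <<'E'
from workcell import env
s=env.state(); print(s["time_s"],s["ee_pos"].round(2),s["ee_rot"].round(2),s["force"].round(2),s["torque"].round(3),round(s["gripper_width"],2),round(s["gripper_force"],1),s["qpos"][5].round(1))
E
python3 s.py
```

```text
8.2 [537.69  16.24 178.56] [ 1.7992e+02 -1.0000e-02  3.9060e+01] [ 3.13 -3.49 -0.63] [-0.571 -0.201 -0.098] 11.94 9.0 51.5
```

send_rows(
  motion=[
    [0.001,-0.0013,0,0,0,0,-0.8],
    [0.001,-0.0013,0,0,0,0,-0.8],
    [0.001,-0.0013,0,0,0,0,-0.8],
  ],
)

```text
time_s: 8.57
ee_pos: [537.7, 16.3, 178.6]
ee_rot: [180.0, -0.0, 39.1]
force: [1.2, -0.8, 0.4]
gripper_width: 11.9
gripper_force: 9.0
```

```bash
python3 s.py
```

```text
8.575 [537.69  16.27 178.57] [ 1.800e+02 -1.000e-02  3.906e+01] [ 1.17 -0.75  0.43] [-0.321 -0.015 -0.105] 11.94 9.0 51.4
```

send_rows(
  motion=[
    [0,0,0,0,0,0.033,-0.8],
    [0,0,0,0,0,0.067,-0.8],
    [0,0,0,0,0,0.1,-0.8],
    [0,0,0,0,0,0.1,-0.8],
  ],
)

```text
time_s: 9.07
ee_pos: [537.7, 16.2, 178.6]
ee_rot: [180.0, -0.0, 45.1]
force: [1.0, -1.0, 1.1]
gripper_width: 11.8
gripper_force: 9.0
```

```bash
python3 s.py
```

```text
9.075 [537.74  16.2  178.57] [ 1.7999e+02 -1.0000e-02  4.5110e+01] [ 1.   -1.    1.15] [-0.18  -0.03   0.064] 11.84 9.0 45.4
```

send_rows(
  motion=[
    [0,0,0,0,0,0.033,-0.8],
    [0,0,0,0,0,0.067,-0.8],
    [0,0,0,0,0,0.1,-0.8],
    [0,0,0,0,0,0.1,-0.8],
  ],
)

```text
time_s: 9.57
ee_pos: [537.8, 16.1, 178.6]
ee_rot: [180.0, -0.0, 51.1]
force: [2.4, -1.7, 1.4]
gripper_width: 12.3
gripper_force: 9.0
```

```bash
python3 s.py
```

```text
9.575 [537.82  16.12 178.57] [ 1.7998e+02 -1.0000e-02  5.1130e+01] [ 2.45 -1.7   1.43] [-0.217 -0.071  0.149] 12.31 9.0 39.4
```

send_rows(
  motion=[
    [0,0,0,0,0,0.025,-0.8],
    [0,0,0,0,0,0.05,-0.8],
    [0,0,0,0,0,0.05,-0.8],
  ],
)

```text
time_s: 9.95
ee_pos: [537.8, 16.1, 178.6]
ee_rot: [180.0, -0.0, 54.1]
force: [2.2, -1.7, 2.6]
gripper_width: 12.1
gripper_force: 9.0
```

```bash
python3 s.py; python3 - <<'E'
from workcell import eyes
from h import *
f=eyes.grab_frame("side"); W=cloud(f)
R=np.hypot(W[...,0]-539,W[...,1]-17); m=(R<112)&(R>62)&(W[...,2]>151)&(W[...,2]<165); p=W[m]
a=np.degrees(np.arctan2(p[:,1]-17,p[:,0]-539))%180; print(m.sum(),np.median(a))
E
```

```text
9.95 [537.84  16.12 178.55] [ 1.7997e+02 -1.0000e-02  5.4090e+01] [ 2.17 -1.73  2.59] [-0.272 -0.157  0.035] 12.06 9.0 36.4
118 54.435570892634566
```

send_rows(
  motion=[
    [0,0,0,0,0,0.025,-0.8],
    [0,0,0,0,0,0.05,-0.8],
    [0,0,0,0,0,0.075,-0.8],
    [0,0,0,0,0,0.075,-0.8],
  ],
)

```text
time_s: 10.5
ee_pos: [537.9, 16.1, 178.5]
ee_rot: [180.0, -0.0, 58.6]
force: [2.3, -1.5, 2.4]
gripper_width: 11.6
gripper_force: 9.0
```

```bash
python3 s.py
```

```text
10.5 [537.89  16.06 178.55] [ 1.7997e+02 -1.0000e-02  5.8590e+01] [ 2.26 -1.53  2.4 ] [-0.278 -0.251  0.059] 11.62 9.0 31.9
```

send_rows(
  motion=[
    [0,0,0,0,0,0.025,-0.8],
    [0,0,0,0,0,0.05,-0.8],
    [0,0,0,0,0,0.075,-0.8],
    [0,0,0,0,0,0.075,-0.8],
  ],
)

```text
time_s: 11.0
ee_pos: [537.9, 16.1, 178.6]
ee_rot: [180.0, -0.0, 63.1]
force: [3.1, -2.2, 2.4]
gripper_width: 12.0
gripper_force: 9.0
```

```bash
python3 s.py
```

```text
11.0 [537.94  16.06 178.55] [ 1.7996e+02 -1.0000e-02  6.3060e+01] [ 3.06 -2.2   2.38] [-0.472 -0.366 -0.234] 12.02 9.0 27.4
```

send_rows(
  motion=[
    [0,0,0,0,0,0.025,-0.8],
    [0,0,0,0,0,0.025,-0.8],
  ],
)

```text
time_s: 11.25
ee_pos: [537.9, 16.0, 178.5]
ee_rot: [180.0, -0.0, 64.6]
force: [2.6, -2.9, 2.4]
gripper_width: 12.6
gripper_force: 9.1
```

```bash
python3 s.py; cat > ang.py <<'E'
from workcell import eyes
from h import *
for n,c in (("side",(539,17)),("top",(536,17))):
    f=eyes.grab_frame(n); W=cloud(f)
    R=np.hypot(W[...,0]-c[0],W[...,1]-c[1]); m=(R<112)&(R>62)&(W[...,2]>151)&(W[...,2]<165); p=W[m]
    a=np.degrees(np.arctan2(p[:,1]-c[1],p[:,0]-c[0]))%180; print(n,m.sum(),np.median(a) if m.sum() else 0)
E
python3 ang.py
```

```text
11.25 [537.89  15.99 178.54] [179.96  -0.    64.56] [ 2.64 -2.88  2.36] [-0.508 -0.512 -0.329] 12.64 9.1 25.9
side 118 63.277030180867726
top 38 64.0354819897706
```

The torque has reached about -0.33 N m and the fin is starting to slip in the pads, so this is a stop. Rocking back to confirm about 8.6° of play.

send_rows(
  motion=[
    [0,0,0,0,0,-0.03,-0.8],
    [0,0,0,0,0,-0.07,-0.8],
    [0,0,0,0,0,-0.1,-0.8],
    [0,0,0,0,0,-0.1,-0.8],
  ],
)

```text
time_s: 11.85
ee_pos: [537.9, 16.1, 178.6]
ee_rot: [180.0, -0.0, 58.6]
force: [4.2, -3.1, 2.5]
gripper_width: 12.1
gripper_force: 9.0
```

```bash
python3 s.py
```

```text
11.85 [537.9   16.09 178.57] [ 1.7997e+02 -1.0000e-02  5.8560e+01] [ 4.23 -3.07  2.54] [-0.595 -0.603 -0.063] 12.15 9.0 31.9
```

send_rows(
  motion=[
    [0,0,0,0,0,-0.025,-0.8],
    [0,0,0,0,0,-0.04,-0.8],
    [0,0,0,0,0,-0.04,-0.8],
  ],
)

```text
time_s: 12.22
ee_pos: [537.9, 16.1, 178.6]
ee_rot: [180.0, -0.0, 56.1]
force: [3.6, -2.7, 3.9]
gripper_width: 11.9
gripper_force: 9.0
```

```bash
python3 s.py
```

```text
12.225 [537.88  16.09 178.57] [ 1.7997e+02 -1.0000e-02  5.6140e+01] [ 3.57 -2.67  3.89] [-0.585 -0.627 -0.021] 11.88 9.0 34.4
```

send_rows(
  motion=[
    [0,0,0,0,0,-0.025,-0.8],
    [0,0,0,0,0,-0.025,-0.8],
  ],
)

```text
time_s: 12.48
ee_pos: [537.8, 16.1, 178.6]
ee_rot: [180.0, -0.0, 54.6]
force: [4.0, -2.3, 3.3]
gripper_width: 11.8
gripper_force: 9.0
```

```bash
python3 s.py
```

```text
12.475 [537.83  16.14 178.57] [ 1.7998e+02 -1.0000e-02  5.4600e+01] [ 3.99 -2.28  3.33] [-0.644 -0.626 -0.039] 11.78 9.0 35.9
```

send_rows(
  motion=[
    [0,0,0,0,0,-0.025,-0.8],
    [0,0,0,0,0,-0.025,-0.8],
  ],
)

```text
time_s: 12.72
ee_pos: [537.8, 16.1, 178.6]
ee_rot: [180.0, -0.0, 53.1]
force: [4.7, -3.0, 2.2]
gripper_width: 12.0
gripper_force: 9.0
```

```bash
python3 s.py; python3 ang.py
```

```text
12.725 [537.83  16.12 178.56] [ 1.7998e+02 -1.0000e-02  5.3090e+01] [ 4.69 -3.    2.18] [-0.618 -0.59  -0.062] 12.04 9.0 37.4
side 116 53.5411174034501
top 22 54.44152931979723
```

send_rows(
  motion=[
    [0,0,0,0,0,-0.025,-0.8],
    [0,0,0,0,0,-0.025,-0.8],
  ],
)

```text
time_s: 13.08
ee_pos: [537.8, 16.1, 178.6]
ee_rot: [180.0, -0.0, 51.6]
force: [4.6, -3.7, 1.6]
gripper_width: 12.2
gripper_force: 9.0
```

```bash
python3 s.py; python3 ang.py
```

```text
13.075 [537.82  16.12 178.57] [ 1.7998e+02 -1.0000e-02  5.1610e+01] [ 4.58 -3.68  1.58] [-0.594 -0.667 -0.042] 12.16 9.0 38.9
side 123 51.92819220960325
top 21 53.40794084762435
```

send_rows(
  motion=[
    [0,0,0,0,0,-0.025,-0.8],
    [0,0,0,0,0,-0.025,-0.8],
  ],
)

```text
time_s: 13.42
ee_pos: [537.8, 16.2, 178.5]
ee_rot: [180.0, -0.0, 50.2]
force: [5.1, -2.3, 3.7]
gripper_width: 11.9
gripper_force: 9.0
```

```bash
python3 s.py
```

```text
13.425 [537.79  16.17 178.54] [ 1.7998e+02 -1.0000e-02  5.0160e+01] [ 5.14 -2.3   3.71] [-0.536 -0.668  0.297] 11.92 9.0 40.3
```

send_rows(
  motion=[
    [0,0,0,0,0,-0.025,-0.8],
    [0,0,0,0,0,-0.025,-0.8],
  ],
)

```text
time_s: 13.68
ee_pos: [537.9, 16.2, 178.5]
ee_rot: [180.0, -0.0, 48.6]
force: [4.5, -1.3, 4.4]
gripper_width: 12.5
gripper_force: 9.1
```

```bash
python3 s.py; python3 ang.py
```

```text
13.675 [537.87  16.24 178.54] [ 1.7998e+02 -2.0000e-02  4.8620e+01] [ 4.47 -1.3   4.38] [-0.477 -0.715  0.331] 12.51 9.1 41.9
side 117 50.19296013301482
top 19 51.64377519812652
```

Stops are felt on both sides, at about 50.3° and 63.6°, so the dogs are in mesh. Centre the stirrer in its play, release, and go back above the knob.

send_rows(
  motion=[
    [0,0,0,0,0,0.05,-0.8],
    [0,0,0,0,0,0.1,-0.8],
    [0,0,0,0,0,0.14,-0.8],
    [0,0,0,0,0,0.14,-0.8],
    [0,0,0,0,0,0.14,-0.5],
    [0,0,0,0,0,0.14,0],
    [0,0,0,0,0,0.14,0],
    [0,0,0,0,0,0.14,0],
  ],
)

```text
time_s: 14.78
ee_pos: [537.2, 16.3, 178.1]
ee_rot: [-179.9, 0.0, 57.1]
force: [0.3, -0.2, 0.1]
gripper_width: 45.5
gripper_force: 0.0
```

send_rows(
  motion=[
    [0,0,0.03,0,0,0,0],
    [0,0,0.1,0,0,0,0],
    [0,0,0.2,0,0,0,0],
    [0,0,0.22,0,0,0,-1],
    [-0.06,0.09,0.22,0,0,0.17,-1],
    [-0.12,0.18,0.22,0,0,0.34,-1],
    [-0.176,0.266,0.22,0,0,0.5,-1],
    [-0.176,0.266,0.22,0,0,0.6,-1],
    [-0.176,0.266,0.2,0,0,0.6,-1],
    [-0.176,0.266,0.17,0,0,0.6,-1],
    [-0.176,0.266,0.15,0,0,0.6,-1],
    [-0.176,0.266,0.15,0,0,0.6,-1],
  ],
)

```text
time_s: 16.27
ee_pos: [449.2, 148.5, 252.0]
ee_rot: [-179.8, 0.0, 93.0]
force: [-0.7, 0.0, -0.6]
gripper_width: 1.0
gripper_force: 0.0
```

```bash
python3 s.py
```

```text
16.275 [449.21 148.54 252.05] [-1.7984e+02  4.0000e-02  9.2980e+01] [-0.74  0.04 -0.61] [-0.094  0.002 -0.007] 0.99 0.0 13.9
```

Now press the knob down gently.

send_rows(
  motion=[
    [0,0.001,-0.01,0,0,0,-1],
    [0,0.001,-0.018,0,0,0,-1],
    [0,0.001,-0.022,0,0,0,-1],
    [0,0.001,-0.024,0,0,0,-1],
    [0,0.001,-0.026,0,0,0,-1],
    [0,0.001,-0.028,0,0,0,-1],
    [0,0.001,-0.028,0,0,0,-1],
  ],
)

```text
time_s: 17.15
ee_pos: [449.7, 149.7, 239.6]
ee_rot: [180.0, -0.0, 93.1]
force: [-0.0, -0.0, 0.1]
gripper_width: 0.6
gripper_force: 0.2
```

send_rows(
  motion=[
    [0,0,-0.002,0,0,0,-1],
    [0,0,-0.004,0,0,0,-1],
    [0,0,-0.004,0,0,0,-1],
  ],
)

```text
time_s: 17.52
ee_pos: [449.8, 149.7, 238.5]
ee_rot: [179.9, -0.0, 93.1]
force: [-2.1, -0.7, 5.5]
gripper_width: 0.2
gripper_force: 3.0
```

send_rows(
  motion=[
    [0,0,-0.002,0,0,0,-1],
    [0,0,-0.004,0,0,0,-1],
    [0,0,-0.004,0,0,0,-1],
  ],
)

```text
time_s: 17.9
ee_pos: [449.8, 149.7, 236.6]
ee_rot: [179.9, -0.0, 93.1]
force: [-2.1, -0.8, 7.4]
gripper_width: 0.1
gripper_force: 3.1
```

send_rows(
  motion=[
    [0,0,-0.002,0,0,0,-1],
    [0,0,-0.004,0,0,0,-1],
    [0,0,-0.004,0,0,0,-1],
  ],
)

```text
time_s: 18.27
ee_pos: [449.8, 149.7, 234.6]
ee_rot: [179.9, -0.0, 93.1]
force: [-2.0, -0.7, 5.9]
gripper_width: 0.2
gripper_force: 3.2
```

send_rows(
  motion=[
    [0,0,-0.002,0,0,0,-1],
    [0,0,-0.004,0,0,0,-1],
    [0,0,-0.004,0,0,0,-1],
  ],
)

```text
time_s: 18.65
ee_pos: [449.8, 149.7, 232.6]
ee_rot: [179.9, -0.0, 93.1]
force: [-2.0, -1.1, 5.7]
gripper_width: 0.6
gripper_force: 3.2
```

send_rows(
  motion=[
    [0,0,-0.002,0,0,0,-1],
    [0,0,-0.002,0,0,0,-1],
  ],
)

```text
time_s: 18.9
ee_pos: [449.8, 149.7, 232.2]
ee_rot: [179.9, -0.0, 93.1]
force: [-2.7, -0.2, 10.0]
gripper_width: 0.6
gripper_force: 4.8
```

send_rows(
  motion=[
    [0,0,-0.001,0,0,0,-1],
    [0,0,-0.001,0,0,0,-1],
  ],
)

```text
time_s: 19.15
ee_pos: [449.8, 149.7, 232.2]
ee_rot: [179.9, -0.0, 93.1]
force: [-3.5, -1.4, 11.3]
gripper_width: 0.9
gripper_force: 6.1
```

send_rows(
  motion=[
    [0,0,0.004,0,0,0,-1],
    [0,0,0.02,0,0,0,-1],
    [0,0,0.1,0,0,0,-1],
    [-0.1,0.15,0.15,0,0,0,-1],
    [-0.25,0.4,0.15,0,0,0,-1],
    [-0.25,0.4,0.15,0,0,0,-1],
    [-0.25,0.4,0.15,0,0,0,-1],
    [-0.25,0.4,0.15,0,0,0,-1],
  ],
)

```text
time_s: 20.15
ee_pos: [323.1, 352.0, 305.0]
ee_rot: [-180.0, -0.0, 93.4]
force: [0.2, -0.5, 0.2]
gripper_width: 0.3
gripper_force: 0.0
```

```bash
python3 s.py; python3 ang.py; python3 - <<'E'
from workcell import eyes
from h import *
for n in ("side","top"):
    f=eyes.grab_frame(n); W=cloud(f)
    R=np.hypot(W[...,0]-450,W[...,1]-149.5); m=(R<24)&(W[...,2]>220)&(W[...,2]<262); print(n,m.sum(),np.median(W[m],0))
    cv2.imwrite(f"pics/{n}2.png",f["pixels"][:,:,::-1])
E
```

```text
20.15 [323.1  352.05 305.02] [-1.7998e+02 -3.0000e-02  9.3370e+01] [ 0.17 -0.52  0.23] [-0.08   0.057 -0.031] 0.26 0.0 42.7
side 124 57.64496183952778
top 65 57.32605827155596
side 121 [453.79018308 148.93758126 232.20843898]
top 83 [447.10850502 148.80727313 231.18206937]
```

View pics/side2.png

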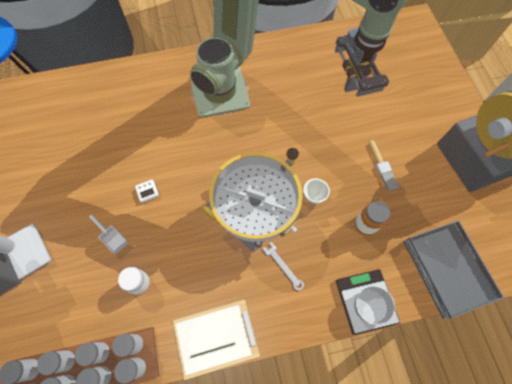

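The knob at (293,154) is home at about 232 mm. The stirrer is centred in its play and nothing else on the bench has moved.

```bash
python3 -c "
from workcell import env
print(env.job_done())"
```

```text
the job is handed in; nothing more can be done
None
```

The job is handed in: the dogs met tip to tip and were left lightly loaded at about 11 N, rocking the stirrer dropped them into mesh with a stop felt on both sides, and the knob was then pressed home to 232 mm with nothing else on the bench disturbed; the hand-in gave no verdict.

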